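Load the check weight into the packing scale

ROBOT

A 6-joint arm with a two-finger parallel gripper is mounted at the origin on the work surface. World frame = base frame: x ahead of the robot, y to its left, z up, the work surface at z = 0. Lengths are in m, angles in rad, forces in N, time in s.
With the tool pointing down it reaches from about 0.275 to 0.85 m from the base axis. Payload 5.2 kg.
Tool frame: the origin (TCP) lies on the centre line of the jaws, within the pads' length; the fingertips stand 14 mm ahead of it and the grasp point (between the pads) lies 5 mm behind it; z points along the fingers, x is the direction in which the jaws open and shut, and the axes are right-handed (so a half turn about z gives the same grasp; the last joint's range is limited). The gripper opens to 85 mm and grips with 20 to 120 N. Pads are 22 mm wide; open, the fingers measure 114 mm over their backs; the gripper's body (76 mm by 85 mm) begins 54 mm behind the grasp point. The pads swing forward as they close: fully open they stand 13 mm farther back than shut.
Start: joints at [0.954, 0.259, 1.535, -0, 1.348, -0.203], TCP at [0.221, 0.504, 0.245] pointing down, gripper open.
Joint ranges: [-3.14, 3.14], [-0.91, 2.08], [0.19, 2.58], [-1.22, 4.36], [0.22, 2.71], [-3.12, 3.12]. Speed limits (rad/s): [2.57, 2.57, 3.14, 3.14, 3.14, 3.14].

INTERFACE

Orientations are given as a unit quaternion [x, y, z, w].
In Python, from workcell import r gives the robot as it stands.
- The arm moves only by the tool send_rows, never from a script. Its argument "moves" is one flat list of numbers, 5 for each row, row after row: the gripper's target within -1 to 1 (fully open at 1, half-way at 0, shut at -1), then the shift along the world's x, y, z in m, then the turn about the world's z in degrees. A call has 1 to 8 rows; each row shifts and turns the pose as measured when the row begins; what a row does not reach is not made up. A row lasts 1/12 s, in which the tool goes at most 41.7 mm and 7.16 degrees, less where a joint would pass 70% of its speed; a pose out of reach is approached as far as the arm can. A call with a gripper value outside its range is refused whole. The fingers move at their own pace and stop on an object; "squeeze" is the grip in N (left out, the last holds). Time passes only in rows, so rows that do not move let the fingers close. It gives the time, the measured TCP pose, the force and the opening at its end, in the units of the state.
- r.read_state(): the state, without advancing time (a new reading comes with each control period).
- r.camera(name): name is "scene" or "top" or "wrist"; returns the picture (384x512x3 uint8, blue, green, red); there is no depth.
- r.camera_info(name): a dict with "fx", "fy", "cx", "cy" (pixels), "dist_coeffs" ([k1, k2, p1, p2, k3] as OpenCV has them; the pictures are not rectified), "R" (3x3) and "t" (3): a world point X has camera coordinates R X + t. Camera axes: x right, y down, z forward; pixel columns grow to the right and rows downward; lengths in m; the calibration is good to about 2 mm. A picture is of the moment at which its call begins: read the wrist's pose just before it. camera_info takes no time and is no camera call; for the wrist camera it gives the pose at the moment of the call.
- r.hand_in(): hands the job in, once; it reports no verdict.
The state is a dict: "time": time; "joint_pos": joint angles; "joint_vel": joint speeds; "effort": joint torques, N m; "tcp_pos": TCP position; "tool_rot": TCP orientation; "force": force on the tool from outside, world axes, zero at the start; "wrist_torque": the same for the moment, N m; "opening": opening from 0.0 (shut) to 1.0 (fully open).
Only numpy, scipy, OpenCV 4.12 (cv2) and the standard library are available. Lean on these libraries where they do the work, as an engineer would, in place of code of your own. Each camera call takes 0.05 s, during which the arm holds its last target. There are 200 camera calls.

TASK

Before the next mangoes are weighed, load the brass check weight into the test pocket of the bench scale: set it down gently, flat on the steel deck in front of the blue lip, let go, then slide it (do not carry it) over the lip and under the strap until it drops and lies flat and fully down in the pocket, and come away. The scale is delicate: push slowly, by feel, with never more than 20 N against the lip or the stop, and do not press hard on the scale itself. Leave the steel weight, the two mangoes in their cups beside the scale, the marker and the tape dispenser alone.

Things in the scene. Friction and masses are not known exactly. Their poses are not given: they have to be found in the camera images.
- brass_mid (a point): centre of the brass check weight: a plain solid yellow-metal disc, 50 mm across, 15 mm thick, 250 g, lying flat on the table beside the scale; z is up through the disc, 7.5 mm to either face. Loose.
- steelw_mid (a point): centre of the steel check weight, same shape and size (50 x 15 mm, 250 g) but silver grey; must stay where it is. Loose.
- scale: low white bench scale fixed on the table, 245 x 180 mm. Origin on the table surface under the nominal rear edge of the lip; +x is the push direction (away from the robot, to the grey display head at x = 105 to 140 mm, 80 mm high), y across, z up. All x, y, z of the deck, lip and pocket are in this frame.
- deck (a point): middle of the bare steel deck's top: flat, z = 50 mm, from x = -135 mm to the lip, y = -80 to 80 mm; the point is at x = -70 mm. A disc centred between x = -110 and -60 mm always lies clear of the lip. Same axes as the scale.
- lip (a point): nominal rear top edge of the blue lip, 70 mm wide: slopes up from the deck (x = -20 mm) to a crest at z = 53 mm (x = -5 to 0), then drops 5 mm to the pocket floor. Lip and pocket are one insert, really shifted along x by -9 to +9 mm: not reported, new each run, firm in use. Crossing takes up to 4 N, with a brief jolt of about 10 N as the disc tips over the crest.
- pocket (a point): nominal middle of the pocket floor, z = 48 mm; x = 0 to a rigid stop at 52 mm, strap at x = 35 to 45 mm, underside z = 80 mm (same shift); walls 55 mm apart, z = 73 mm. Home, the disc is level, has 2 mm of play, top at z = 63 mm; its rear lower edge rises to 58 mm on the way, so push its rear with fingertips 60 to 61 mm high. At the stop the force rises steadily. Not home, it leans over the lip.
- mango1: green mango standing in a yellow cup, 85 mm wide, 109 mm tall, left of the scale; origin at the centre of its underside. Leave it alone.
- mango2: another mango in a cup, same size, left of the scale. Leave it alone.
- marker: marker pen, 120 x 14 x 14 mm, lying at the right of the table; origin under its centre. Leave it alone.
- tapegun: tape dispenser, black with a yellow roll, 160 x 60 x 93 mm, at the right of the table; origin under its centre. Leave it alone.

How it is judged:
On the way:
1. the brass weight lies flat on the deck in front of the lip, let go (x of brass_mid in the frame of scale between -0.115 and -0.045 m and y of brass_mid in the frame of scale between -0.075 and 0.075 m and z of brass_mid in the frame of scale between 0.0555 and 0.0595 m and angle between brass_mid's own z axis and vertical below 0.06 rad and contact force between the fingers and brass below 0.05 N), for 0.2 s.
At the end, for the whole second after the job is handed in: The brass weight lies flat (within 0.05 rad) on the pocket floor between lip and stop (its centre 54 to 57 mm above the table, 13 to 39 mm beyond the scale's origin along the push direction, within 8 mm of the middle), at rest and let go (x of brass_mid in the frame of scale between 0.013 and 0.039 m and y of brass_mid in the frame of scale between -0.008 and 0.008 m and z of brass_mid in the frame of scale between 0.0538 and 0.0572 m and angle between brass_mid's own z axis and vertical below 0.05 rad and linear speed of brass below 0.01 m/s and contact force between the fingers and brass below 0.05 N); the robot touches nothing.
It fails at once if the weight is pushed against the lip or the stop with more than 20 N (x of brass_mid in the frame of scale above -0.04 m and contact force between brass and scale above 20 N).
It fails at once if the weight is slammed on the scale (over 60 N) or the robot presses on the scale with more than 40 N (contact force between brass and scale above 60 N or contact force between any of the arm, the fingers and scale above 40 N).
It fails at once if the weight is carried low over the lip and pocket, or lowered into it, instead of being slid (x of brass_mid in the frame of scale between -0.012 and 0.06 m and y of brass_mid in the frame of scale between -0.03 and 0.03 m and z of brass_mid in the frame of scale between 0.074 and 0.1 m).
It fails at once if the steel weight is moved by more than 10 mm (distance of steelw_mid from where it was at the start of the episode above 0.01 m).
It fails at once if a mango, the marker or the tape dispenser is moved by more than 20 mm (distance of any of mango1, mango2, marker, tapegun from where it was at the start of the episode above 0.02 m).
It also fails if it takes over 51 s, if anything falls off the work surface, if the arm or the gripper's body presses on something with over 40 N, if the wrist force passes 120 N, or if a joint passes its speed limit or range.

## Working session

There is one attempt and no reset: what is moved stays moved. The work goes in short steps, Python scripts to look and compute and a tool call to move; the robot and the scene stay as the last step left them, time stands still between calls to the robot, and variables do not carry over. Pictures are saved under pics/ and viewed, about 8 in all and at most 12, crops included, and the job is handed in when it is done.

Besides the shell and the picture viewer there is one more tool, called after ">>>" as name(argument=value, ...) on one line, values as JSON. send_rows: Moves the arm, as the interface text tells. Its arguments: {"type":"object","properties":{"moves":{"type":"array"},"squeeze":{"type":"number"}},"required":["moves"]}

```bash
mkdir -p pics
cat > h.py <<'E'
import numpy as np, cv2
from workcell import r
def px2w(name,uv,z,info=None):
    c=info or r.camera_info(name); K=np.array([[c['fx'],0,c['cx']],[0,c['fy'],c['cy']],[0,0,1]])
    p=cv2.undistortPoints(np.array(uv,float).reshape(-1,1,2),K,np.array(c['dist_coeffs'],float)).reshape(-1,2)
    R=np.array(c['R']);t=np.array(c['t']).ravel(); C=-R.T@t
    d=np.c_[p,np.ones(len(p))]@R
    return C+d*((z-C[2])/d[:,2])[:,None]
def w2px(name,X,info=None):
    c=info or r.camera_info(name); K=np.array([[c['fx'],0,c['cx']],[0,c['fy'],c['cy']],[0,0,1]])
    return cv2.projectPoints(np.array(X,float).reshape(-1,1,3),cv2.Rodrigues(np.array(c['R'],float))[0],np.array(c['t'],float).ravel(),K,np.array(c['dist_coeffs'],float))[0].reshape(-1,2)
E
python3 - <<'E'
from h import *
s=r.read_state(); print({k:np.round(v,3) for k,v in s.items()})
for n in ("top","scene"):
    cv2.imwrite(f"pics/{n}0.png",r.camera(n)); c=r.camera_info(n); print(n,c['fx'],-np.array(c['R']).T@np.array(c['t']).ravel())
E
```

```text
{'time': np.float64(0.0), 'joint_pos': array([ 0.954,  0.259,  1.536,  0.   ,  1.348, -0.203]), 'joint_vel': array([-0.001, -0.001, -0.001,  0.001, -0.   ,  0.   ]), 'effort': array([-1.0000e-03, -4.4604e+01, -2.9057e+01, -0.0000e+00,  1.2000e-02,
        0.0000e+00]), 'tcp_pos': array([0.221, 0.503, 0.244]), 'tool_rot': array([ 0.837,  0.547, -0.001,  0.   ]), 'force': array([-1.432, -0.903, -0.022]), 'wrist_torque': array([0.046, 0.022, 0.021]), 'opening': np.float64(1.001)}
top 445.26310217730907 [ 0.40622758 -0.04696861  1.23722179]
scene 417.442111036531 [1.43757722 0.2634764  0.66657134]
```

View pics/top0.png

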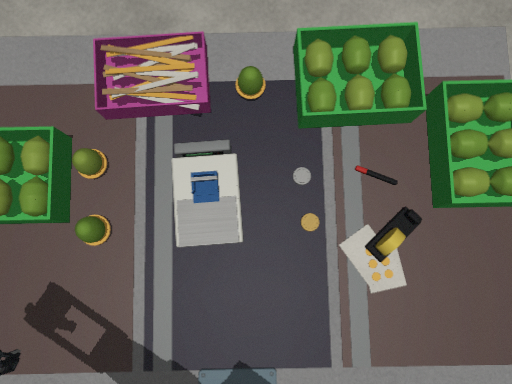

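View pics/scene0.png

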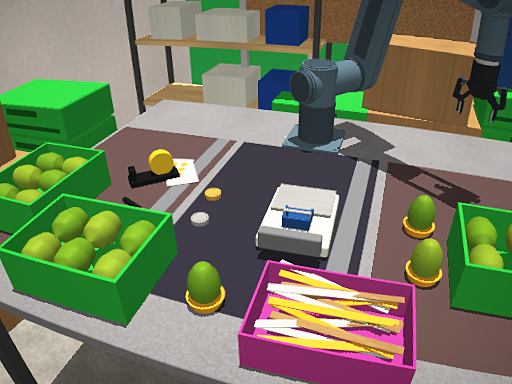

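The top view has the brass disc at about (310,222), the steel one at (302,176), and the scale spanning columns 173-241 and rows 142-247. The blue insert is near (205,188). Next I'll measure these precisely.

Run:
```python
from h import *
im=cv2.imread("pics/top0.png"); hsv=cv2.cvtColor(im,cv2.COLOR_BGR2HSV)
def blob(m,box):
    u0,v0,u1,v1=box; k=np.zeros(m.shape,np.uint8);k[v0:v1,u0:u1]=m[v0:v1,u0:u1]
    n,l,s,c=cv2.connectedComponentsWithStats(k); i=1+np.argmax(s[1:,4]); return l==i,c[i],s[i]
m,c,s=blob(((hsv[...,1]>110)&(hsv[...,2]>100)).astype(np.uint8),(290,205,330,240)); print("brass",c,s,px2w("top",c,0.015))
m,c,s=blob(((hsv[...,2]>85)).astype(np.uint8),(290,163,318,190)); print("steel",c,s,px2w("top",c,0.015))
m,c,s=blob(((hsv[...,0]>100)&(hsv[...,0]<125)&(hsv[...,1]>120)&(hsv[...,2]>60)).astype(np.uint8),(180,160,235,215)); print("blue",c,s,px2w("top",c,0.06))
crop=im[130:255,160:255]; cv2.imwrite("pics/crop.png",cv2.resize(crop,None,fx=5,fy=4.8*1,interpolation=cv2.INTER_CUBIC)[:600])
```

```text
brass [309.5        221.78682171] [301 213  18  18 258] [[ 0.48610704 -0.20401498  0.015     ]]
steel [301.61068702 175.49236641] [293 167  18  18 262] [[ 0.6152835  -0.18674088  0.015     ]]
blue [205.25974026 190.86456401] [192 180  27  23 539] [[0.57110947 0.07685139 0.06      ]]
```

View pics/crop.png

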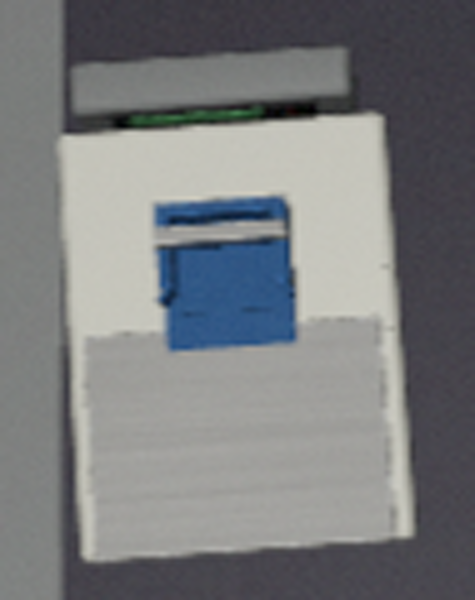

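The crop shows the scale turned about +4° (its +x leans toward +y). Its rear corners are near crop pixels (85,560) and (412,536). The first move goes above the scale for a close wrist look.

>>> send_rows(moves=[1,0.019,-0.036,0.005,2.3,1,0.019,-0.036,0.005,2.3,1,0.019,-0.036,0.005,2.3,1,0.019,-0.036,0.005,2.3,1,0.019,-0.036,0.005,2.3,1,0.019,-0.036,0.005,2.3,1,0.019,-0.036,0.005,2.3,1,0.019,-0.036,0.005,2.3])

```text
time: 0.77
tcp_pos: [0.368, 0.2113, 0.2803]
tool_rot: [0.729, 0.685, -0.005, -0.0]
force: [1.1, 1.2, -0.3]
opening: 1.003
```

>>> send_rows(moves=[1,0.019,-0.036,0.005,2.3,1,0.019,-0.036,0.005,2.3,1,0.019,-0.036,0.005,2.3,1,0.019,-0.036,0.005,2.3,1,0,0,0,0,1,0,0,0,0])

```text
time: 1.27
tcp_pos: [0.4462, 0.0557, 0.3003]
tool_rot: [0.672, 0.741, -0.006, 0.001]
force: [-0.3, 1.4, -0.1]
opening: 1.003
```

Run:
```python
from h import *
import json
s=r.read_state(); print(s['time'],s['tcp_pos'],s['tool_rot'],s['force'],np.abs(s['joint_vel']).max())
c=r.camera_info("wrist"); cv2.imwrite("pics/wrist0.png",r.camera("wrist"))
json.dump({k:np.array(v).tolist() for k,v in c.items()},open("w0.json","w"))
print(c['fx'],-np.array(c['R']).T@np.array(c['t']).ravel(),np.array(c['R'])[2])
```

```text
1.2667 [0.446156   0.05573042 0.30031059] [ 0.67167747  0.74082069 -0.00575769  0.00096945] [-0.3070809   1.39313842 -0.06591846] 0.077435616956039
281.6232753394698 [0.3697272  0.05173338 0.4291877 ] [ 0.28920217  0.02071967 -0.95704378]
```

View pics/wrist0.png

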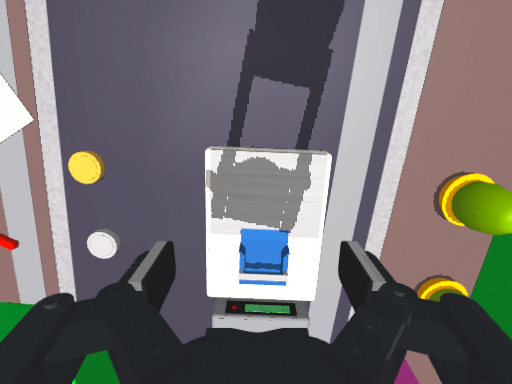

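The wrist view shows the rear scale corners at about (206,148) and (330,152) and the front ones at about (207,298) and (316,300). The blue lip's front edge is at row 230 (cols 241-288), the brass at (86,167) and the steel at (103,244). Next I'll fit the scale pose from both views.

Run:
```python
from h import *
import json
w=json.load(open("w0.json"))
T=lambda pts:[(160+a/5-0.4,130+b/4.8-0.4) for a,b in pts]
f=lambda P:np.round(P,4).tolist()
print("rear L,R top cam z.05",f(px2w("top",T([(85,560),(412,536)]),.05)))
print("rear L,R wrist z.05",f(px2w("",[(330,152),(206,148)],.05,w)))
print("front L,R top z.05",f(px2w("top",T([(62,135),(383,115)]),.05)))
print("lip corners top z.05",f(px2w("top",T([(170,350),(296,341)]),.05)))
print("lip corners wrist z.05",f(px2w("",[(288,232),(241,230)],.05,w)))
print("deck front edge top",f(px2w("top",T([(86,338),(380,318)]),.05)))
im=cv2.imread("pics/wrist0.png");h=cv2.cvtColor(im,cv2.COLOR_BGR2HSV)
k=((h[...,0]>15)&(h[...,0]<35)&(h[...,1]>110)&(h[...,2]>100)).astype(np.uint8);k[:,120:]=0;k[:140]=0;k[200:]=0
n,l,s,c=cv2.connectedComponentsWithStats(k);i=1+np.argmax(s[1:,4]);print("brass",c[i],s[i],px2w("",c[i],.0075,w), px2w("",c[i],.015,w))
for a in((180,130,360,310),):
  cv2.imwrite("pics/wc.png",cv2.resize(im[130:310,190:345],None,fx=3.3,fy=3.3,interpolation=cv2.INTER_CUBIC))
```

```text
rear L,R top cam z.05 [[0.4258, 0.1547, 0.05], [0.4356, -0.0188, 0.05]]
rear L,R wrist z.05 [[0.4198, 0.1531, 0.05], [0.4313, -0.0138, 0.05]]
front L,R top z.05 [[0.6652, 0.1677, 0.05], [0.6733, -0.0069, 0.05]]
lip corners top z.05 [[0.5416, 0.1094, 0.05], [0.5453, 0.0417, 0.05]]
lip corners wrist z.05 [[0.5426, 0.1122, 0.05], [0.5466, 0.0432, 0.05]]
deck front edge top [[0.5492, 0.1545, 0.05], [0.5574, -0.0036, 0.05]]
brass [ 86.09439834 166.71991701] [ 68 151  37  33 964] [[ 0.4852662  -0.20417827  0.0075    ]] [[ 0.48321126 -0.19962671  0.015     ]]
```

View pics/wc.png

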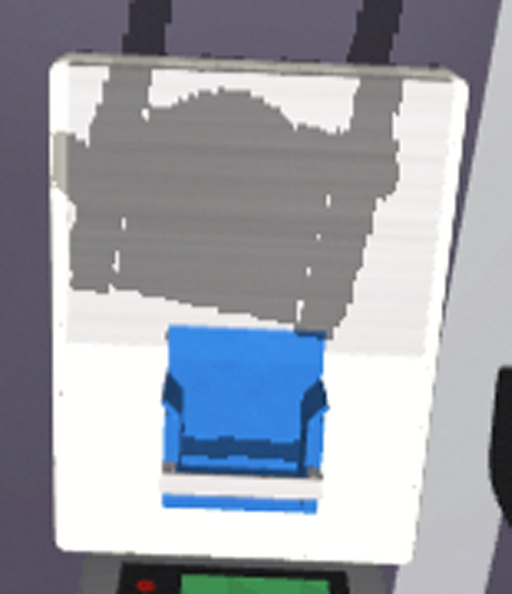

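Both views agree: yaw ≈ 3.1°, scale origin ≈ (0.5675, 0.0765), lip front ≈ 0.544 in x and brass ≈ (0.486, -0.204). Next I'll go above the brass.

>>> send_rows(moves=[0.6,0.005,-0.031,-0.02,-1.2,0.6,0.005,-0.031,-0.02,-1.3,0.6,0.005,-0.031,-0.02,0,0.6,0.005,-0.031,-0.02,0,0.6,0.005,-0.031,-0.02,0,0.6,0.005,-0.031,-0.02,0,0.6,0.005,-0.031,-0.02,0,0.6,0.005,-0.031,-0.02,0])

```text
time: 1.98
tcp_pos: [0.4866, -0.1824, 0.138]
tool_rot: [0.68, 0.733, -0.001, 0.004]
force: [0.3, -0.6, 0.5]
opening: 0.801
```

>>> send_rows(moves=[0.6,0,0,-0.02,0,0.6,0,0,-0.02,0,0.6,0,0,0,0])

```text
time: 2.23
tcp_pos: [0.486, -0.1829, 0.0919]
tool_rot: [0.68, 0.733, -0.002, 0.001]
force: [0.1, 1.3, -0.1]
opening: 0.8
```

>>> send_rows(moves=[0.6,0,-0.021,-0.01,-1.2,0.6,0,0,-0.02,0,0.6,0,0,-0.02,0,0.6,0,0,-0.01,0,0.6,0,0,0,0])

```text
time: 2.65
tcp_pos: [0.4883, -0.1965, 0.0329]
tool_rot: [0.685, 0.728, -0.001, 0.001]
force: [0.0, 0.3, -0.2]
opening: 0.8
```

Run:
```python
from h import *
s=r.read_state(); print(s['time'],s['tcp_pos'],s['tool_rot'],s['force'])
cv2.imwrite("pics/wrist1.png",r.camera("wrist"))
c=r.camera_info("wrist");print(w2px("",[[.486,-.204,.015],[.486,-.204,0]],c))
```

```text
2.65 [ 0.48832301 -0.19647608  0.03291184] [ 0.68518823  0.72836489 -0.00091775  0.0009172 ] [ 0.04260214  0.28683742 -0.1614816 ]
[[239.90835359 238.06154887]
 [241.30909929 227.13990832]]
```

View pics/wrist1.png

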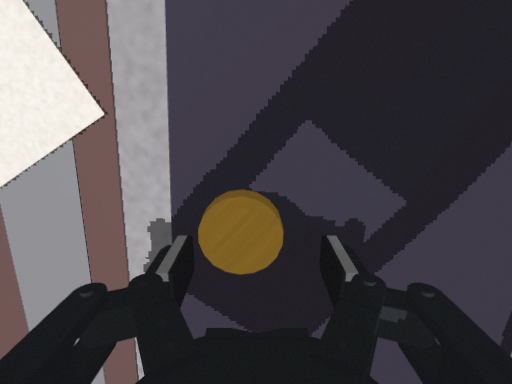

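The disc is centred near (241,235), as predicted, and the pads straddle it at columns 190 and 325, so the tool has to shift about 7 mm in -y. Next I'll centre it and then feel for the table.

>>> send_rows(moves=[0.6,-0.003,-0.008,0,0,0.6,0,0,0,0,0.6,0,0,-0.006,0,0.6,0,0,0,0])

```text
time: 3.03
tcp_pos: [0.4881, -0.2048, 0.0318]
tool_rot: [0.684, 0.73, -0.0, 0.005]
force: [-0.3, 0.8, 1.0]
opening: 0.802
```

>>> send_rows(moves=[0.6,0,0,-0.003,0,0.6,0,0,-0.003,0,0.6,0,0,0,0])

```text
time: 3.28
tcp_pos: [0.4888, -0.2055, 0.0266]
tool_rot: [0.684, 0.729, -0.0, 0.006]
force: [-0.2, 0.1, 0.3]
opening: 0.796
```

>>> send_rows(moves=[0.55,-0.003,0,-0.003,0,0.55,0,0,-0.003,0,0.55,0,0,0,0])

```text
time: 3.53
tcp_pos: [0.4854, -0.2056, 0.0199]
tool_rot: [0.684, 0.729, -0.0, 0.006]
force: [-0.3, -0.6, 0.5]
opening: 0.773
```

>>> send_rows(moves=[0.55,0,0,-0.002,0,0.55,0,0,-0.002,0,0.55,0,0,0,0])

```text
time: 3.78
tcp_pos: [0.485, -0.2054, 0.0151]
tool_rot: [0.684, 0.729, -0.0, 0.005]
force: [-0.8, -0.1, -0.1]
opening: 0.779
```

>>> send_rows(moves=[0.5,0,0,-0.002,0,0.5,0,0,-0.001,0,0.5,0,0,0,0])

```text
time: 4.03
tcp_pos: [0.4851, -0.2054, 0.0117]
tool_rot: [0.684, 0.729, -0.0, 0.005]
force: [-0.1, -0.1, -0.7]
opening: 0.746
```

>>> send_rows(moves=[0.45,0,0,-0.002,0,0.45,0,0,-0.001,0,0.45,0,0,0,0])

```text
time: 4.28
tcp_pos: [0.4853, -0.2055, 0.0088]
tool_rot: [0.684, 0.729, -0.0, 0.005]
force: [-1.1, 0.6, 2.5]
opening: 0.725
```

>>> send_rows(moves=[0.45,0,0,-0.001,0,0.45,0,0,0,0])

```text
time: 4.45
tcp_pos: [0.4854, -0.2056, 0.0091]
tool_rot: [0.684, 0.729, -0.0, 0.006]
force: [1.0, -0.0, 0.0]
opening: 0.728
```

>>> send_rows(moves=[0.45,0,0,-0.002,0,0.45,0,0,0,0])

```text
time: 4.62
tcp_pos: [0.4859, -0.2058, 0.0092]
tool_rot: [0.684, 0.729, 0.0, 0.006]
force: [0.2, 0.1, -0.5]
opening: 0.724
```

>>> send_rows(moves=[0.45,0,0,-0.002,0,0.45,0,0,-0.002,0,0.45,0,0,0,0])

```text
time: 4.87
tcp_pos: [0.4865, -0.2061, 0.0094]
tool_rot: [0.684, 0.73, 0.0, 0.008]
force: [-0.5, 0.2, -1.3]
opening: 0.723
```

>>> send_rows(moves=[0.45,0,0,-0.002,0])

```text
time: 4.95
tcp_pos: [0.487, -0.2063, 0.0086]
tool_rot: [0.684, 0.73, 0.0, 0.008]
force: [-6.3, 3.5, 33.1]
opening: 0.725
```

>>> send_rows(moves=[0.45,-0.001,0.001,0.003,0,0.45,0,0,0.002,0,0.45,0,0,0,0])

```text
time: 5.2
tcp_pos: [0.4863, -0.2056, 0.0135]
tool_rot: [0.684, 0.73, 0.001, 0.009]
force: [0.7, -0.2, -0.4]
opening: 0.728
```

>>> send_rows(moves=[-0.3,0,0,0,0,-0.3,0,0,0,0,-0.3,0,0,0,0,-0.3,0,0,0,0,-0.3,0,0,0,0], squeeze=30)

```text
time: 5.62
tcp_pos: [0.4863, -0.2057, 0.0134]
tool_rot: [0.684, 0.73, 0.0, 0.009]
force: [-1.3, -0.7, 5.4]
opening: 0.57
```

>>> send_rows(moves=[-0.3,0,0,0,0,-0.3,0,0,0.01,0,-0.3,0,0,0.03,0,-0.3,0,0,0.03,0,-0.3,0,0,0.03,0,-0.3,0,0,0.02,0,-0.3,0,0,0,0])

```text
time: 6.2
tcp_pos: [0.4816, -0.2025, 0.1343]
tool_rot: [0.684, 0.73, -0.001, 0.002]
force: [0.6, 0.1, -2.8]
opening: 0.567
```

Run:
```python
from h import *
s=r.read_state(); print(s['time'],s['tcp_pos'],s['tool_rot'],s['force'],s['opening'])
im=r.camera("wrist")
cv2.imwrite("pics/wrist2.png",im[150:320,150:360])
```

```text
6.2 [ 0.48155406 -0.20250497  0.13431038] [ 6.83938244e-01  7.29537957e-01 -5.95186482e-04  1.57905890e-03] [ 0.64695882  0.05045789 -2.76606963] 0.5668708985037527
```

View pics/wrist2.png

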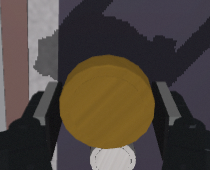

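The brass hangs between the pads (disc at crop (107,105)) and the weight reading of 2.8 N fits. Now I'll go over the deck.

>>> send_rows(moves=[-0.3,0,0.034,0,-0.6,-0.3,0,0.034,0,0,-0.3,0,0.034,0,0,-0.3,0,0.034,0,0,-0.3,0,0.034,0,0,-0.3,0,0.034,0,0,-0.3,0,0.034,0,0,-0.3,0,0.03,0,0])

```text
time: 6.92
tcp_pos: [0.4728, 0.0704, 0.12]
tool_rot: [0.693, 0.721, -0.006, -0.006]
force: [0.5, -0.8, -2.2]
opening: 0.57
```

>>> send_rows(moves=[-0.3,0,0,0,0,-0.3,0,0,0,0])

```text
time: 7.08
tcp_pos: [0.469, 0.0767, 0.1162]
tool_rot: [0.69, 0.723, -0.008, -0.009]
force: [-0.4, -1.0, -2.7]
opening: 0.573
```

>>> send_rows(moves=[-0.3,0.007,-0.002,-0.01,0.2,-0.3,0.007,-0.002,-0.01,0.2,-0.3,0,0,-0.01,0,-0.3,0,0,0,0,-0.3,0,0,0,0])

```text
time: 7.5
tcp_pos: [0.4808, 0.0703, 0.0794]
tool_rot: [0.688, 0.726, -0.011, -0.013]
force: [0.6, -0.7, -2.4]
opening: 0.571
```

>>> send_rows(moves=[-0.3,0,0,-0.005,0,-0.3,0,0,0,0])

```text
time: 7.67
tcp_pos: [0.4807, 0.0689, 0.0734]
tool_rot: [0.689, 0.725, -0.011, -0.013]
force: [0.3, -0.2, -1.9]
opening: 0.569
```

>>> send_rows(moves=[-0.3,0.001,0.002,-0.003,0,-0.3,0,0,-0.002,0,-0.3,0,0,-0.002,0])

```text
time: 7.92
tcp_pos: [0.4825, 0.0703, 0.0667]
tool_rot: [0.689, 0.725, -0.011, -0.012]
force: [-0.7, -0.7, -3.3]
opening: 0.569
```

>>> send_rows(moves=[-0.3,0,0,-0.001,0])

```text
time: 8.0
tcp_pos: [0.4826, 0.0704, 0.0656]
tool_rot: [0.689, 0.725, -0.011, -0.012]
force: [0.0, -0.4, -2.3]
opening: 0.567
```

>>> send_rows(moves=[-0.3,0,0,-0.001,0])

```text
time: 8.08
tcp_pos: [0.4827, 0.0704, 0.0647]
tool_rot: [0.689, 0.725, -0.01, -0.012]
force: [0.4, -0.8, -2.8]
opening: 0.573
```

>>> send_rows(moves=[-0.3,0,0.001,-0.001,0])

```text
time: 8.17
tcp_pos: [0.4828, 0.0711, 0.0639]
tool_rot: [0.689, 0.725, -0.011, -0.012]
force: [-2.7, -3.6, 4.8]
opening: 0.569
```

>>> send_rows(moves=[-0.3,0,0,-0.001,0])

```text
time: 8.25
tcp_pos: [0.4828, 0.0711, 0.0636]
tool_rot: [0.689, 0.725, -0.011, -0.012]
force: [-4.6, 1.0, 13.8]
opening: 0.57
```

Contact with the deck, so I'll release and lift clear.

>>> send_rows(moves=[0.7,0,0,0.0,0,0.7,0,0,0,0,0.7,0,0,0,0,0.7,0,0,0,0,0.7,0,0,0,0])

```text
time: 8.67
tcp_pos: [0.4842, 0.0716, 0.065]
tool_rot: [0.689, 0.725, -0.009, -0.01]
force: [0.2, -0.7, -0.5]
opening: 0.852
```

>>> send_rows(moves=[0.7,0,0,0.01,0,0.7,0,0,0.03,0,0.7,0,0,0.03,0,0.7,-0.015,0,0.03,0,-0.55,-0.015,0,0.02,0,-0.55,-0.015,0,0,0,-0.55,-0.015,0,0,0,-0.55,0,0,0,0])

```text
time: 9.33
tcp_pos: [0.4218, 0.0717, 0.1948]
tool_rot: [0.689, 0.725, -0.009, -0.009]
force: [-0.2, 0.2, -0.8]
opening: 0.284
```

Run:
```python
from h import *
import json
s=r.read_state(); print(s['time'],s['tcp_pos'],s['tool_rot'],s['force'],s['opening'])
c=r.camera_info("wrist"); im=r.camera("wrist"); cv2.imwrite("pics/wrist3f.png",im)
json.dump({k:np.array(v).tolist() for k,v in c.items()},open("w3.json","w"))
cv2.imwrite("pics/wrist3.png",cv2.resize(im,None,fx=1.5,fy=1.5,interpolation=cv2.INTER_CUBIC))
t=r.camera("top"); cv2.imwrite("pics/top3.png",t)
```

```text
9.3333 [0.42183974 0.07165252 0.1947723 ] [ 0.68868529  0.7249492  -0.00851911 -0.00941565] [-0.18883272  0.16636167 -0.77517826] 0.2836750030718792
```

View pics/wrist3.png

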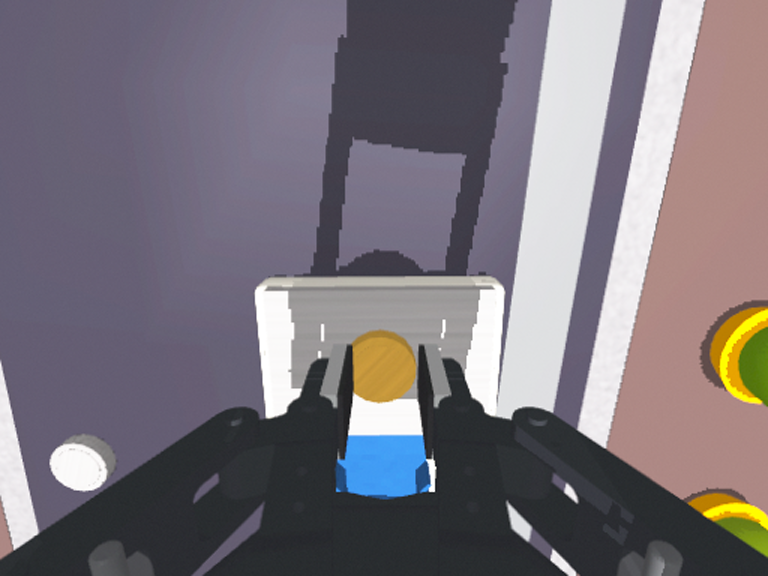

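The brass lies flat on the deck at (384,367) in the 1.5x picture. The blue lip is ahead of it at row 436, columns 346-426. Next I'll measure the disc and lip centreline numerically.

Run:
```python
from h import *
import json
w=json.load(open("w3.json"))
def cen(im,box,lo,hi):
    h=cv2.cvtColor(im,cv2.COLOR_BGR2HSV);k=cv2.inRange(h,lo,hi);m=np.zeros_like(k);u0,v0,u1,v1=box;m[v0:v1,u0:u1]=k[v0:v1,u0:u1]
    n,l,s,c=cv2.connectedComponentsWithStats(m);i=1+np.argmax(s[1:,4]);return c[i],s[i],l==i
t=cv2.imread("pics/top3.png")
Y=((12,100,80),(35,255,255))
c,s,m=cen(t,(190,190,240,250),*Y);print("disc top",c,s,px2w("top",c,.065))
c,s,m=cen(t,(180,160,235,215),(100,120,50),(125,255,255))
for v in range(s[1],s[1]+s[3],2):
    u=np.where(m[v])[0]; print(v,u[0],u[-1],np.round(px2w("top",[(u[0]-.5,v),(u[-1]+.5,v)],.05)[:,:2],4).tolist())
i=cv2.imread("pics/wrist3f.png"); c,s,m=cen(i,(225,210,290,275),*Y); print("disc wr",c,s,px2w("",c,.063,w))
print(px2w("",np.array([[346,436],[426,436],[256,282],[503,284]])/1.5,.05,w))
```

```text
Traceback (most recent call last):
ValueError: attempt to get argmax of an empty sequence
```

Run:
```python
from h import *
import json
w=json.load(open("w3.json"))
def cen(im,box,lo,hi):
    h=cv2.cvtColor(im,cv2.COLOR_BGR2HSV);k=cv2.inRange(h,lo,hi);m=np.zeros_like(k);u0,v0,u1,v1=box;m[v0:v1,u0:u1]=k[v0:v1,u0:u1]
    n,l,s,c=cv2.connectedComponentsWithStats(m);i=1+np.argmax(s[1:,4]);return c[i],s[i],l==i
Y=((12,100,80),(35,255,255));B=((100,120,50),(125,255,255))
def rows(n,m,s,info,st):
  for v in range(s[1],s[1]+s[3],st):
    u=np.where(m[v])[0]; print(v,u[0],u[-1],np.round(px2w(n,[(u[0]-.5,v),(u[-1]+.5,v)],.05,info)[:,:2],4).tolist())
t=cv2.imread("pics/top0.png"); c,s,m=cen(t,(180,160,235,215),*B); rows("top",m,s,None,2)
w0=json.load(open("w0.json")); c,s,m=cen(cv2.imread("pics/wrist0.png"),(220,215,310,300),*B); rows("",m,s,w0,4)
i=cv2.imread("pics/wrist3f.png"); c,s,m=cen(i,(225,210,290,275),*Y); print("disc wr",c,s,px2w("",c,.063,w))
c,s,m=cen(i,(215,270,300,335),*B);rows("",m,s,w,4)
print(px2w("",np.array([[256,282],[503,284]])/1.5,.05,w))
```

```text
180 211 217 [[0.6019, 0.0636], [0.6015, 0.0447]]
182 192 217 [[0.5974, 0.1149], [0.596, 0.0447]]
184 192 217 [[0.5919, 0.1149], [0.5906, 0.0448]]
186 192 217 [[0.5865, 0.1149], [0.5851, 0.0448]]
188 192 217 [[0.581, 0.1149], [0.5797, 0.0449]]
190 193 218 [[0.5755, 0.1122], [0.5742, 0.0422]]
192 192 218 [[0.5702, 0.115], [0.5687, 0.0423]]
194 194 218 [[0.5646, 0.1096], [0.5633, 0.0423]]
196 194 218 [[0.5592, 0.1096], [0.5579, 0.0424]]
198 194 218 [[0.5538, 0.1096], [0.5525, 0.0424]]
200 194 218 [[0.5484, 0.1096], [0.547, 0.0425]]
202 194 198 [[0.543, 0.1096], [0.5427, 0.0962]]
229 241 253 [[0.545, 0.0423], [0.5431, 0.0613]]
233 241 287 [[0.5514, 0.0428], [0.5443, 0.1117]]
237 241 287 [[0.5579, 0.0434], [0.5507, 0.1126]]
241 241 287 [[0.5644, 0.0439], [0.5572, 0.1134]]
245 241 286 [[0.571, 0.0444], [0.5639, 0.1128]]
249 240 288 [[0.5778, 0.0435], [0.5702, 0.1167]]
253 240 288 [[0.5846, 0.044], [0.5769, 0.1176]]
257 240 287 [[0.5913, 0.0446], [0.5838, 0.1169]]
261 240 287 [[0.5982, 0.0452], [0.5906, 0.1178]]
265 240 287 [[0.6051, 0.0457], [0.5975, 0.1188]]
269 240 286 [[0.6121, 0.0463], [0.6046, 0.1181]]
273 260 282 [[0.6159, 0.0776], [0.6122, 0.1129]]
disc wr [254.43124634 243.87712112] [ 234  220   43   49 1709] [[0.47812154 0.07523527 0.063     ]]
290 232 281 [[0.5431, 0.0525], [0.5403, 0.1089]]
294 231 282 [[0.5484, 0.0515], [0.5454, 0.1105]]
298 230 282 [[0.5538, 0.0505], [0.5507, 0.1109]]
302 230 283 [[0.5592, 0.0507], [0.556, 0.1125]]
306 224 283 [[0.5649, 0.0439], [0.5614, 0.1129]]
310 224 284 [[0.5704, 0.044], [0.5668, 0.1145]]
314 224 285 [[0.5759, 0.0441], [0.5723, 0.1161]]
318 224 285 [[0.5815, 0.0443], [0.5778, 0.1165]]
322 224 286 [[0.5871, 0.0444], [0.5834, 0.1182]]
326 224 285 [[0.5928, 0.0445], [0.5891, 0.1175]]
330 241 271 [[0.5975, 0.0647], [0.5956, 0.1014]]
[[ 0.42694747 -0.01232397  0.05      ]
 [ 0.41969899  0.15446075  0.05      ]]
```

The lip centreline and the disc agree within about 1.5 mm. I'll narrow the fingers to a 19 mm cradle, come down behind the disc and feel the deck to calibrate the tip height.

>>> send_rows(moves=[-0.55,0.009,-0.0015,-0.01,0,-0.55,0.009,-0.0015,-0.02,0,-0.55,0,0,-0.03,0,-0.55,0,0,-0.03,0,-0.55,0,0,-0.01,0,-0.55,0,0,0,0,-0.55,0,0,0,0])

```text
time: 10.02
tcp_pos: [0.4519, 0.0669, 0.0865]
tool_rot: [0.689, 0.724, -0.006, -0.007]
force: [-0.1, 0.5, 0.5]
opening: 0.227
```

>>> send_rows(moves=[-0.55,-0.006,0.001,0,0,-0.55,-0.006,0.001,0,0,-0.55,0,0,0,0,-0.55,0,0,0,0])

```text
time: 10.35
tcp_pos: [0.4412, 0.0688, 0.0872]
tool_rot: [0.689, 0.724, -0.006, -0.006]
force: [0.0, 1.5, -0.1]
opening: 0.225
```

>>> send_rows(moves=[-0.55,0,0,-0.003,0,-0.55,0,0,-0.003,0,-0.55,0,0,-0.003,0,-0.55,0,0,-0.001,0])

```text
time: 10.68
tcp_pos: [0.4428, 0.0688, 0.0789]
tool_rot: [0.689, 0.724, -0.004, -0.004]
force: [0.4, 0.4, 0.3]
opening: 0.226
```

>>> send_rows(moves=[-0.55,-0.001,0,-0.003,0,-0.55,0,0,-0.003,0,-0.55,0,0,-0.002,0,-0.55,0,0,-0.001,0])

```text
time: 11.02
tcp_pos: [0.4418, 0.0687, 0.0689]
tool_rot: [0.689, 0.724, -0.004, -0.004]
force: [0.2, 0.4, -0.5]
opening: 0.23
```

>>> send_rows(moves=[-0.55,0,0,-0.001,0,-0.55,0,0,-0.001,0])

```text
time: 11.18
tcp_pos: [0.4417, 0.0687, 0.0664]
tool_rot: [0.689, 0.724, -0.004, -0.004]
force: [0.2, -0.1, 1.1]
opening: 0.219
```

>>> send_rows(moves=[-0.55,0,0,-0.001,0])

```text
time: 11.27
tcp_pos: [0.4417, 0.0688, 0.0653]
tool_rot: [0.689, 0.724, -0.004, -0.004]
force: [0.1, 0.1, -0.4]
opening: 0.225
```

>>> send_rows(moves=[-0.55,0,0,-0.001,0])

```text
time: 11.35
tcp_pos: [0.4417, 0.0687, 0.0642]
tool_rot: [0.689, 0.724, -0.004, -0.004]
force: [-1.3, -0.3, 10.7]
opening: 0.224
```

Contact at TCP z = 0.0645, so the tips are about 14.4 mm ahead of the TCP. I'll raise to 0.075, which puts the tips at 60.5 mm, then approach.

>>> send_rows(moves=[-0.55,0,0,0.005,0,-0.55,0,0,0.005,0,-0.55,0,0,0,0,-0.55,0,0,0,0])

```text
time: 11.68
tcp_pos: [0.4419, 0.0687, 0.0753]
tool_rot: [0.689, 0.724, -0.004, -0.004]
force: [-0.6, -0.2, 0.1]
opening: 0.223
```

>>> send_rows(moves=[-0.55,0.002,0.0001,0,0,-0.55,0.002,0.0001,0,0,-0.55,0.002,0.0001,0,0,-0.55,0.002,0.0001,0,0,-0.55,0.002,0.0001,0,0,-0.55,0.002,0.0001,0,0])

```text
time: 12.18
tcp_pos: [0.453, 0.0695, 0.0752]
tool_rot: [0.689, 0.724, -0.005, -0.005]
force: [-2.9, -0.9, 2.6]
opening: 0.222
```

>>> send_rows(moves=[-0.55,0.002,0.0001,0,0,-0.55,0.002,0.0001,0,0,-0.55,0.002,0.0001,0,0,-0.55,0.002,0.0001,0,0])

```text
time: 12.52
tcp_pos: [0.4588, 0.0701, 0.0746]
tool_rot: [0.689, 0.725, -0.007, -0.008]
force: [-4.1, -0.4, 3.8]
opening: 0.223
```

>>> send_rows(moves=[-0.55,0.0015,0.0001,0.0003,0,-0.55,0.0015,0.0001,0.0003,0,-0.55,0.0015,0.0001,0,0,-0.55,0.0015,0.0001,0,0])

```text
time: 12.85
tcp_pos: [0.4665, 0.0706, 0.075]
tool_rot: [0.689, 0.725, -0.007, -0.007]
force: [-2.1, 0.1, -0.1]
opening: 0.221
```

Run:
```python
from h import *
s=r.read_state(); print(s['time'],s['tcp_pos'],s['tool_rot'],s['force'],s['opening'])
im=r.camera("wrist"); cv2.imwrite("pics/wrist4.png",cv2.resize(im[170:360,150:370],None,fx=3,fy=3,interpolation=cv2.INTER_CUBIC))
```

```text
12.85 [0.46653287 0.0705589  0.07503383] [ 0.68914924  0.72455622 -0.00664026 -0.00689281] [-2.11170444  0.11281501 -0.12482233] 0.22122217471607641
```

View pics/wrist4.png

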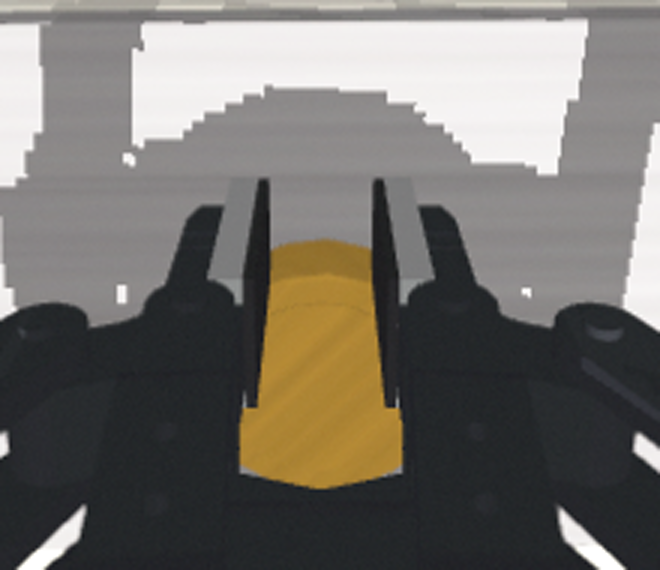

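The disc sits symmetrically in the cradle: its front is at column 320 and the pads' midpoint is at 321. I'll continue pushing gently.

>>> send_rows(moves=[-0.55,0.0015,0.0001,0,0,-0.55,0.0015,0.0001,0,0,-0.55,0.0015,0.0001,0,0,-0.55,0.0015,0.0001,0,0,-0.55,0.0015,0.0001,0,0,-0.55,0.0015,0.0001,0,0,-0.55,0.0015,0.0001,0,0])

```text
time: 13.48
tcp_pos: [0.4786, 0.0713, 0.075]
tool_rot: [0.689, 0.724, -0.006, -0.007]
force: [-1.7, -0.5, 0.5]
opening: 0.225
```

>>> send_rows(moves=[-0.55,0.0012,0.0001,0.0002,0,-0.55,0.0012,0.0001,0.0002,0,-0.55,0.0012,0.0001,0,0,-0.55,0.0012,0.0001,0,0])

```text
time: 13.82
tcp_pos: [0.4845, 0.0717, 0.0753]
tool_rot: [0.689, 0.724, -0.006, -0.006]
force: [-0.8, 0.5, -1.0]
opening: 0.224
```

>>> send_rows(moves=[-0.55,0.001,0.0001,0,0,-0.55,0.001,0,0,0,-0.55,0.001,0.0001,0,0,-0.55,0.001,0,0,0,-0.55,0.001,0.0001,0,0,-0.55,0.001,0,0,0])

```text
time: 14.32
tcp_pos: [0.4899, 0.0721, 0.0749]
tool_rot: [0.689, 0.725, -0.007, -0.007]
force: [-3.8, -0.3, 1.3]
opening: 0.224
```

>>> send_rows(moves=[-0.55,0.001,0.0001,0,0,-0.55,0.001,0,0,0,-0.55,0.001,0.0001,0,0,-0.55,0.001,0,0,0,-0.55,0.001,0.0001,0,0,-0.55,0.001,0,0,0])

```text
time: 14.82
tcp_pos: [0.4957, 0.0725, 0.075]
tool_rot: [0.689, 0.725, -0.008, -0.008]
force: [-2.1, -0.3, -0.1]
opening: 0.226
```

>>> send_rows(moves=[-0.55,0.001,0.0001,0,0,-0.55,0.001,0,0,0,-0.55,0.001,0,0,0,-0.55,0.001,0,0,0,-0.55,0.001,0.0001,0,0,-0.55,0.001,0,0,0,-0.55,0.001,0,0,0,-0.55,0.001,0,0,0])

```text
time: 15.48
tcp_pos: [0.5057, 0.0727, 0.0752]
tool_rot: [0.689, 0.725, -0.007, -0.007]
force: [-1.6, -0.3, 0.1]
opening: 0.222
```

>>> send_rows(moves=[-0.55,0.001,0.0001,0,0,-0.55,0.001,0,0,0,-0.55,0.001,0,0,0,-0.55,0.001,0,0,0,-0.55,0.001,0.0001,0,0,-0.55,0.001,0,0,0,-0.55,0.001,0,0,0,-0.55,0.001,0,0,0])

```text
time: 16.15
tcp_pos: [0.5146, 0.073, 0.0751]
tool_rot: [0.689, 0.725, -0.007, -0.007]
force: [-2.6, 0.5, -0.0]
opening: 0.225
```

>>> send_rows(moves=[-0.55,0.0008,0.0001,0,0,-0.55,0.0008,0,0,0,-0.55,0.0008,0,0,0,-0.55,0.0008,0,0,0,-0.55,0.0008,0.0001,0,0,-0.55,0.0008,0,0,0,-0.55,0.0008,0,0,0,-0.55,0.0008,0,0,0])

```text
time: 16.82
tcp_pos: [0.5209, 0.0732, 0.075]
tool_rot: [0.689, 0.725, -0.007, -0.008]
force: [-2.8, -0.4, 0.8]
opening: 0.226
```

>>> send_rows(moves=[-0.55,0.0008,0.0001,0,0,-0.55,0.0008,0,0,0,-0.55,0.0008,0,0,0,-0.55,0.0008,0,0,0,-0.55,0.0008,0.0001,0,0,-0.55,0.0008,0,0,0,-0.55,0.0008,0,0,0,-0.55,0.0008,0,0,0])

```text
time: 17.48
tcp_pos: [0.5265, 0.0735, 0.075]
tool_rot: [0.689, 0.725, -0.008, -0.009]
force: [-4.9, -0.0, 2.6]
opening: 0.226
```

>>> send_rows(moves=[-0.55,0.0008,0.0001,0,0,-0.55,0.0008,0,0,0,-0.55,0.0008,0,0,0,-0.55,0.0008,0,0,0,-0.55,0.0008,0.0001,0,0])

```text
time: 17.9
tcp_pos: [0.5285, 0.0737, 0.0751]
tool_rot: [0.689, 0.725, -0.01, -0.011]
force: [-5.9, -0.5, 5.1]
opening: 0.223
```

>>> send_rows(moves=[-0.55,0.0008,0.0001,0,0,-0.55,0.0008,0,0,0,-0.55,0.0008,0,0,0,-0.55,0.0008,0,0,0,-0.55,0.0008,0.0001,0,0])

```text
time: 18.32
tcp_pos: [0.5291, 0.0738, 0.0753]
tool_rot: [0.689, 0.725, -0.013, -0.013]
force: [-6.8, -1.0, 4.8]
opening: 0.221
```

>>> send_rows(moves=[-0.55,0.0008,0.0001,0,0,-0.55,0.0008,0,0,0,-0.55,0.0008,0,0,0,-0.55,0.0008,0,0,0,-0.55,0.0008,0.0001,0,0])

```text
time: 18.73
tcp_pos: [0.5298, 0.0738, 0.0757]
tool_rot: [0.688, 0.725, -0.016, -0.016]
force: [-7.5, -1.4, 4.6]
opening: 0.224
```

>>> send_rows(moves=[-0.55,0.001,0.0001,-0.0001,0,-0.55,0.001,0,-0.0001,0,-0.55,0.001,0,-0.0001,0,-0.55,0.001,0.0001,-0.0001,0])

```text
time: 19.07
tcp_pos: [0.5303, 0.0739, 0.0757]
tool_rot: [0.688, 0.725, -0.019, -0.018]
force: [-7.1, -1.4, 6.4]
opening: 0.23
```

Run:
```python
from h import *
s=r.read_state(); print(s['time'],s['tcp_pos'],s['tool_rot'],s['force'],s['wrist_torque'])
im=r.camera("wrist"); a=cv2.resize(im[170:360,150:370],None,fx=2.5,fy=2.5,interpolation=cv2.INTER_CUBIC)
b=r.camera("scene")[175:275,240:360]; b=cv2.resize(b,None,fx=2.2,fy=4.75*.5,interpolation=cv2.INTER_CUBIC)
o=np.zeros((475,550+b.shape[1]-24,3),np.uint8)[:, :800]; o[:,:550]=a; o[:b.shape[0],550:]=b[:,:o.shape[1]-550]; cv2.imwrite("pics/m5.png",o)
```

```text
19.0667 [0.53033203 0.07390517 0.07571051] [ 0.6880964   0.72514506 -0.01876125 -0.01833061] [-7.08267108 -1.35320566  6.37546056] [-0.22134911  1.2620028  -0.01503733]
```

View pics/m5.png

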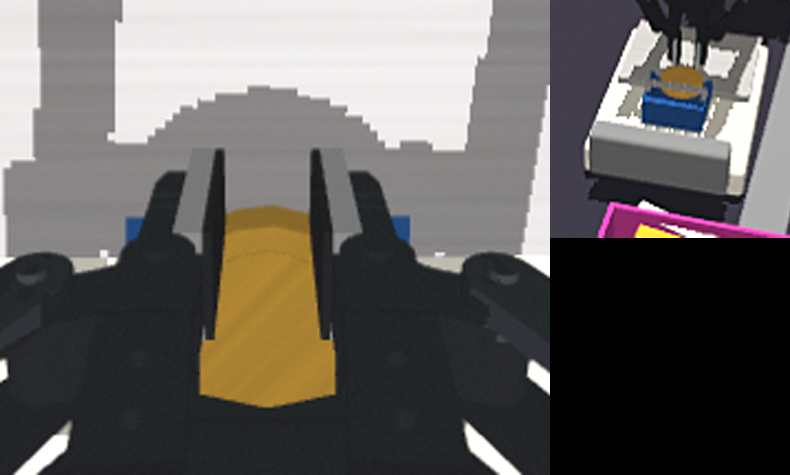

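The wrist view shows good centring: the lip corners are at columns 126 and 410 (midpoint 268) and the disc tip is at 268. In the scene view the disc is under the strap. The upward force says fingertip friction is holding down the rising rear edge, so I'll back off a few millimetres to let it settle.

>>> send_rows(moves=[-0.55,-0.002,0,0,0,-0.55,-0.002,0,0,0,-0.55,-0.002,0,0,0,-0.55,0,0,0,0,-0.55,0,0,0,0])

```text
time: 19.58
tcp_pos: [0.5289, 0.0737, 0.0767]
tool_rot: [0.688, 0.725, -0.015, -0.014]
force: [0.1, 1.0, 0.8]
opening: 0.226
```

Run:
```python
from h import *
from scipy.spatial.transform import Rotation as R
s=r.read_state(); print(s['time'],s['tcp_pos'],s['tool_rot'],s['force'],R.from_quat(s['tool_rot']).as_matrix()[:,2])
b=r.camera("scene")[170:270,240:360]; w=r.camera("wrist")[200:330,180:340]
o=np.hstack([cv2.resize(b,(480,400),interpolation=cv2.INTER_CUBIC),cv2.resize(w,(320,400),interpolation=cv2.INTER_CUBIC)])
cv2.imwrite("pics/m6.png",o)
```

```text
19.5833 [0.52892622 0.07365022 0.07671609] [ 0.68839514  0.72503576 -0.01512227 -0.01437377] [0.05744504 1.00693957 0.77804373] [-0.0416632  -0.0021387  -0.99912942]
```

View pics/m6.png

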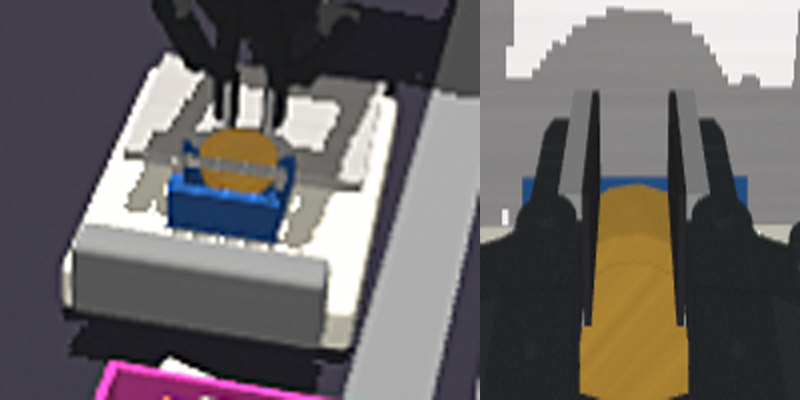

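The scene view shows the disc leaning nose-down under the strap with the fingers just clear of it. I'll lower slightly to the right tip height and push again.

>>> send_rows(moves=[-0.55,0,0,-0.0008,0,-0.55,0,0,-0.0006,0,-0.55,0.0005,0,0,0])

```text
time: 19.93
tcp_pos: [0.5297, 0.0736, 0.0751]
tool_rot: [0.688, 0.725, -0.015, -0.014]
force: [-0.2, -0.0, -0.2]
opening: 0.222
```

>>> send_rows(moves=[-0.55,0.001,0.0001,0,0,-0.55,0.001,0,0,0,-0.55,0.001,0,0,0,-0.55,0.001,0.0001,0,0])

```text
time: 20.27
tcp_pos: [0.5337, 0.0739, 0.0749]
tool_rot: [0.688, 0.725, -0.015, -0.015]
force: [-1.5, -0.6, -0.4]
opening: 0.223
```

>>> send_rows(moves=[-0.55,0.001,0.0001,0,0,-0.55,0.001,0,0,0,-0.55,0.001,0,0,0,-0.55,0.001,0.0001,0,0])

```text
time: 20.6
tcp_pos: [0.5367, 0.0742, 0.0742]
tool_rot: [0.688, 0.725, -0.017, -0.016]
force: [-1.0, 0.4, -1.0]
opening: 0.228
```

>>> send_rows(moves=[-0.55,0.001,0.0001,0,0,-0.55,0.001,0,0,0,-0.55,0.001,0,0,0,-0.55,0.001,0.0001,0,0])

```text
time: 20.93
tcp_pos: [0.5407, 0.0744, 0.0738]
tool_rot: [0.688, 0.725, -0.017, -0.016]
force: [-0.3, 0.8, -1.8]
opening: 0.223
```

>>> send_rows(moves=[-0.55,0.001,0.0001,0,0,-0.55,0.001,0,0,0,-0.55,0.001,0,0,0,-0.55,0.001,0.0001,0,0])

```text
time: 21.27
tcp_pos: [0.5451, 0.0747, 0.0738]
tool_rot: [0.688, 0.725, -0.017, -0.016]
force: [-1.4, -0.7, -0.5]
opening: 0.224
```

>>> send_rows(moves=[-0.55,0.001,0,0.0004,0,-0.55,0.001,0,0.0003,0,-0.55,0.001,0,0.0002,0,-0.55,0.001,0.0001,0,0])

```text
time: 21.6
tcp_pos: [0.5496, 0.0748, 0.0747]
tool_rot: [0.688, 0.725, -0.017, -0.016]
force: [-0.9, -0.1, -0.5]
opening: 0.223
```

>>> send_rows(moves=[-0.55,0.0008,0,0.0001,0,-0.55,0.0008,0,0,0,-0.55,0.0008,0,0,0])

```text
time: 21.85
tcp_pos: [0.5523, 0.0748, 0.0749]
tool_rot: [0.688, 0.725, -0.017, -0.016]
force: [-0.2, -0.1, -1.4]
opening: 0.222
```

>>> send_rows(moves=[-0.55,0.0008,0,0,0,-0.55,0.0008,0,0,0,-0.55,0.0008,0,0,0])

```text
time: 22.1
tcp_pos: [0.5549, 0.0748, 0.0749]
tool_rot: [0.688, 0.725, -0.017, -0.016]
force: [-1.0, 0.3, -0.2]
opening: 0.224
```

>>> send_rows(moves=[-0.55,0.0007,0,0,0,-0.55,0.0007,0,0,0])

```text
time: 22.27
tcp_pos: [0.5565, 0.0748, 0.0748]
tool_rot: [0.688, 0.725, -0.017, -0.016]
force: [-0.8, 0.3, 0.5]
opening: 0.225
```

>>> send_rows(moves=[-0.55,0.0007,0,0,0,-0.55,0.0007,0,0,0])

```text
time: 22.43
tcp_pos: [0.5581, 0.0748, 0.075]
tool_rot: [0.688, 0.725, -0.017, -0.016]
force: [-2.1, 0.5, 0.1]
opening: 0.224
```

>>> send_rows(moves=[-0.55,0.0007,0,0,0,-0.55,0.0007,0,0,0])

```text
time: 22.6
tcp_pos: [0.5584, 0.0748, 0.0749]
tool_rot: [0.688, 0.725, -0.018, -0.017]
force: [-3.6, -1.2, 1.9]
opening: 0.223
```

>>> send_rows(moves=[-0.55,0.0007,0,0,0,-0.55,0.0007,0,0,0])

```text
time: 22.77
tcp_pos: [0.5585, 0.0748, 0.0747]
tool_rot: [0.688, 0.725, -0.019, -0.018]
force: [-3.8, -0.4, 2.3]
opening: 0.222
```

>>> send_rows(moves=[-0.55,0.0007,0,0,0,-0.55,0.0007,0,0,0])

```text
time: 22.93
tcp_pos: [0.5587, 0.0749, 0.0747]
tool_rot: [0.688, 0.725, -0.02, -0.019]
force: [-5.0, 0.2, 3.4]
opening: 0.224
```

The force is rising steadily at TCP x ≈ 0.5587, where the stop was predicted. I'll back off so the rear can drop, then lift and look.

>>> send_rows(moves=[-0.55,-0.003,0,0,0,-0.55,-0.004,0,0,0,-0.55,-0.005,0,0,0,-0.55,-0.008,-0.0004,0,0,-0.55,-0.008,-0.0004,0,0,-0.55,0,0,0,0,-0.55,0,0,0,0])

```text
time: 23.52
tcp_pos: [0.5322, 0.0739, 0.0759]
tool_rot: [0.688, 0.725, -0.016, -0.016]
force: [0.1, -0.2, -0.5]
opening: 0.225
```

>>> send_rows(moves=[-0.55,0,0,0.02,0,-0.55,-0.01,0,0.03,0,-0.55,-0.02,0,0.03,0,-0.55,-0.02,0,0.03,0,0.6,-0.02,0,0.02,0,0.6,-0.02,0,0.01,0,0.6,0,0,0,0,0.6,0,0,0,0])

```text
time: 24.18
tcp_pos: [0.4388, 0.0735, 0.2214]
tool_rot: [0.689, 0.725, -0.015, -0.014]
force: [1.2, 0.1, 0.9]
opening: 0.782
```

Run:
```python
from h import *
s=r.read_state(); print(s['time'],s['tcp_pos'],s['tool_rot'],s['force'],s['opening'])
c=r.camera_info("wrist"); w=r.camera("wrist"); b=r.camera("scene"); t=r.camera("top")
for n,i in(("wf",w),("sf",b),("tf",t)): cv2.imwrite(f"pics/{n}.png",i)
def cen(im,box):
    k=cv2.inRange(cv2.cvtColor(im,cv2.COLOR_BGR2HSV),(12,110,80),(35,255,255));m=np.zeros_like(k);u0,v0,u1,v1=box;m[v0:v1,u0:u1]=k[v0:v1,u0:u1]
    n,l,S,C=cv2.connectedComponentsWithStats(m);
    return [(C[i].round(1).tolist(),S[i].tolist()) for i in range(1,n) if S[i,4]>15]
print("disc pred wrist",w2px("",[[.590,.0768,.063]],c).round(1),"scene",w2px("scene",[[.590,.0768,.063]]).round(1),"top",w2px("top",[[.590,.0768,.063]]).round(1))
print(cen(w,(200,180,310,384)),cen(b,(270,190,335,250)),cen(t,(180,160,235,230)))
o=np.hstack([cv2.resize(b[180:260,255:345],(400,356),interpolation=cv2.INTER_CUBIC),cv2.resize(w[190:384,190:400],(400,356),interpolation=cv2.INTER_CUBIC)])
cv2.imwrite("pics/m7.png",o)
```

```text
24.1833 [0.43878958 0.07346551 0.22144345] [ 0.6886456   0.72480175 -0.01508137 -0.01422045] [1.24770375 0.06175206 0.86209113] 0.7816089490612922
disc pred wrist [[250.6 308.5]] scene [[298.2 213.6]] top [[205.1 183.7]]
[([252.8, 303.7], [233, 284, 41, 40, 1332])] [([297.4, 214.7], [288, 212, 20, 7, 83])] [([205.2, 186.0], [197, 180, 17, 14, 195])]
```

View pics/m7.png

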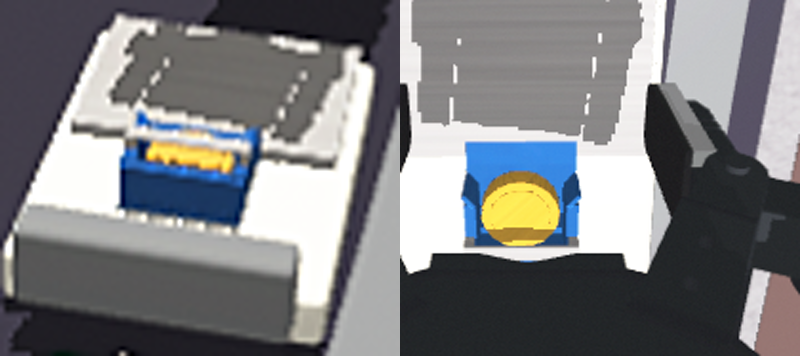

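The disc now sits between the pocket walls with its front under the strap, near wrist pixel (253,304). No views remain, so I'll compare flat-home and leaning-disc models with the silhouette numerically.

Run:
```python
from h import *
from scipy.optimize import minimize
c=r.camera_info("wrist"); w=cv2.imread("pics/wf.png")
h=cv2.cvtColor(w,cv2.COLOR_BGR2HSV); m=cv2.inRange(h,(12,110,60),(35,255,255)); m[:270]=0;m[340:]=0;m[:,:215]=0;m[:,300:]=0
a=np.linspace(0,2*np.pi,72,endpoint=False); circ=np.c_[.025*np.cos(a),.025*np.sin(a)]
psi=.054; ex=np.array([np.cos(psi),np.sin(psi),0]); ey=np.array([-np.sin(psi),np.cos(psi),0])
def mask(x,y,z,th):
    f=ex*np.cos(th)-np.array([0,0,np.sin(th)]); n=np.cross(f,ey); P=[]
    for s in(-.0075,.0075): P.append(np.array([x,y,z])+circ[:,:1]*f+circ[:,1:]*ey+s*n)
    hull=cv2.convexHull((w2px("",np.vstack(P),c)*16+0).astype(np.int32)); o=np.zeros((384,512),np.uint8); cv2.fillPoly(o,[hull],255,cv2.LINE_8,4); return o
def cost(p,z,th):
    o=mask(p[0],p[1],z,th); return 1-((o>0)&(m>0)).sum()/((o>0)|(m>0)).sum()
for th,z in((0,.0555),(.05,.0565),(.1,.058),(.15,.0595)):
    b=min((minimize(cost,[x,.078],args=(z,th),method="Nelder-Mead",options=dict(initial_simplex=[[x,.078],[x+.004,.078],[x,.082]])) for x in(.584,.59,.596)),key=lambda q:q.fun); print(th,b.x.round(4),round(b.fun,4))
# top-face luminance split along the middle column, and blue insert extents
for v in range(276,332,2): print(v,w[v,253].tolist(),end=' ')
```

```text
0 [0.5885 0.079 ] 0.1155
0.05 [0.5865 0.0798] 0.115
0.1 [0.5849 0.0792] 0.1066
0.15 [0.5837 0.0782] 0.0945
276 [231, 141, 58] 278 [231, 142, 57] 280 [228, 136, 54] 282 [227, 136, 55] 284 [48, 115, 151] 286 [49, 120, 157] 288 [49, 120, 157] 290 [85, 232, 254] 292 [84, 235, 254] 294 [78, 219, 251] 296 [88, 237, 254] 298 [89, 238, 254] 300 [83, 233, 254] 302 [85, 233, 254] 304 [89, 237, 254] 306 [84, 234, 254] 308 [87, 234, 254] 310 [85, 234, 254] 312 [87, 235, 254] 314 [49, 131, 171] 316 [51, 130, 170] 318 [49, 131, 172] 320 [55, 143, 188] 322 [86, 234, 254] 324 [132, 132, 135] 326 [239, 239, 242] 328 [236, 238, 240] 330 [235, 236, 239]
```

Run:
```python
from h import *
c=r.camera_info("wrist"); w=cv2.imread("pics/wf.png"); C=-np.array(c['R']).T@np.array(c['t']).ravel(); print("cam",C.round(3))
h=cv2.cvtColor(w,cv2.COLOR_BGR2HSV)
col=w[276:296,248:259,:].astype(int).mean(1).round(0); print([(276+i,x[0],x[2]) for i,x in enumerate(col)])
ex=np.array([np.cos(.054),np.sin(.054),0]); up=np.array([0,0,1.])
for x,z,th in((.588,.0555,0),(.590,.0555,0),(.592,.0555,0),(.586,.0580,.1),(.588,.058,.1),(.580,.0595,.15)):
    f=ex*np.cos(th)-up*np.sin(th); n=up*np.cos(th)+ex*np.sin(th); o=np.array([x,.0768,z])
    p=w2px("",[o-.025*f-.0075*n,o-.025*f+.0075*n,o+.025*f+.0075*n],c); print(x,th,p[:,1].round(1),"side span",(p[1,1]-p[0,1]).round(1),"z rear low",(o-.025*f-.0075*n)[2].round(4))
m=cv2.inRange(h,(12,110,200),(35,255,255)); 
for v in range(288,324,3):
    u=np.where(m[v,215:300])[0]; print(v,(u[0]+215,u[-1]+215) if len(u) else None,end=' ')
# known references
for n,P in(("lip front",[.544,.0765,.05]),("crest rear",[.5645,.0765,.053]),("strap rear top",[.5995,.0785,.083])): print(n,w2px("",[P],c).round(1))
print([ (v,w[v,245:260].mean(0).round(0).tolist()) for v in (258,262,264,266,268,270,274)])
```

```text
cam [0.367 0.072 0.352]
[(276, np.float64(232.0), np.float64(57.0)), (277, np.float64(232.0), np.float64(57.0)), (278, np.float64(232.0), np.float64(56.0)), (279, np.float64(230.0), np.float64(56.0)), (280, np.float64(228.0), np.float64(55.0)), (281, np.float64(228.0), np.float64(56.0)), (282, np.float64(228.0), np.float64(56.0)), (283, np.float64(118.0), np.float64(128.0)), (284, np.float64(50.0), np.float64(148.0)), (285, np.float64(46.0), np.float64(152.0)), (286, np.float64(47.0), np.float64(154.0)), (287, np.float64(47.0), np.float64(154.0)), (288, np.float64(46.0), np.float64(154.0)), (289, np.float64(56.0), np.float64(192.0)), (290, np.float64(83.0), np.float64(253.0)), (291, np.float64(85.0), np.float64(254.0)), (292, np.float64(84.0), np.float64(254.0)), (293, np.float64(84.0), np.float64(254.0)), (294, np.float64(72.0), np.float64(240.0)), (295, np.float64(85.0), np.float64(254.0))]
0.588 0 [282.8 290.1 326. ] side span 7.3 z rear low 0.048
0.59 0 [284.2 291.6 327.4] side span 7.3 z rear low 0.048
0.592 0 [285.7 293.1 328.8] side span 7.4 z rear low 0.048
0.586 0.1 [283.3 291.8 325.1] side span 8.5 z rear low 0.053
0.588 0.1 [284.7 293.3 326.5] side span 8.6 z rear low 0.053
0.58 0.15 [280.  289.  321.2] side span 9.0 z rear low 0.0558
288 None 291 (np.int64(244), np.int64(262)) 294 (np.int64(239), np.int64(267)) 297 (np.int64(236), np.int64(269)) 300 (np.int64(234), np.int64(271)) 303 (np.int64(233), np.int64(272)) 306 (np.int64(233), np.int64(273)) 309 (np.int64(233), np.int64(272)) 312 (np.int64(234), np.int64(272)) 315 None 318 None 321 (np.int64(249), np.int64(264)) lip front [[252.3 269.8]]
crest rear [[251.5 286.3]]
strap rear top [[251.3 328.7]]
[(258, [136.0, 136.0, 138.0]), (262, [240.0, 241.0, 243.0]), (264, [237.0, 238.0, 240.0]), (266, [238.0, 235.0, 236.0]), (268, [234.0, 142.0, 59.0]), (270, [233.0, 140.0, 58.0]), (274, [232.0, 140.0, 57.0])]
```

The numbers fit a flat disc. The visible rear wall is 6.3 px, as expected for a flat disc partly hidden by the lip, while a leaning disc would show about 8.5 px. After correcting for the lip's image offset, x ≈ 0.590, which is home. I'm handing in.

```bash
python3 -c "
from workcell import r
s=r.read_state();print(s['time'],s['tcp_pos'],s['force']);print(r.hand_in())"
```

```text
24.3333 [0.43889706 0.07345533 0.21998098] [ 0.56040583  0.03116429 -0.03107382]
the job is handed in; nothing more can be done
None
```

I set the brass weight down on the deck and let go. I then slid it over the lip with a narrow two-finger cradle until it met the stop, backed away, and handed in at 24.3 s. No verdict is reported, so success rests on my own checks.

- **Forces:** the sensor was read only at the end of each call, so a brief peak could have been missed.
  - The highest reading during the slide was about 7.5 N along the push, at the crest, and about 5 N at the stop.
  - Setting the weight down read about 14 N, and touching the deck with the fingertips about 11 N.
  - A fingertip touch on the bare table, off the scale, reached 33 N.
- **Jam at the crest:** the push stalled there above the stated 4 N. I backed off a few millimetres, which freed the disc, and the rest went at about 1–2 N.
- **Final position:** the last wrist picture puts the disc centre at x ≈ 0.590 m, about 22 mm past the scale origin and centred between the walls.
- **Lying flat:** the visible rear face spans 6.3 px, which fits a flat disc partly hidden by the lip (a leaning one would show about 8.5 px).
- **A check that disagreed:** a whole-outline fit slightly favoured a leaning disc. I discounted it because the strap hides the front of the disc. The measured travel to the stop also fits a disc fully home.
- **Other items:** I did not check the steel weight, mangoes, marker and tape dispenser with a final picture, but the arm's path stayed clear of them.

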